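Clamp a bar in the lever fixture and hold it for sawing

ROBOT

A 6-joint arm with a two-finger parallel gripper is mounted at the origin on the work surface. World frame = base frame: x ahead of the robot, y to its left, z up, the work surface at z = 0. Lengths are in m, angles in degrees, forces in N, time in s.
With the tool pointing down it reaches from about 0.275 to 0.725 m from the base axis. Payload 5.6 kg.
Tool frame: the origin (TCP) lies at the very end of the fingers, on their centre line; the grasp point (between the pads) lies grasp_offset behind it (grasp_offset is the distance from the TCP to the grasp point, in m); z points along the fingers, y is the line along which they close (so a half turn about z gives the same grasp; the last joint's range is limited). The gripper opens to 85 mm and grips with 20 to 120 N. Pads are 22 mm wide; open, the fingers measure 114 mm over their backs; the gripper's body (76 mm by 85 mm) begins 54 mm behind the grasp point. The pads swing forward as they close: fully open they stand 13 mm farther back than shut.
Start: joints at [85.29, 14.616, 6.199, 0, -81.583, -16.306], TCP at [0.197, 0.513, 0.231] pointing down, gripper open.
Joint ranges: [-168.99, 168.99], [-69.2, 112.95], [-62.41, 85.93], [-164.36, 98.24], [-168.68, -3.75], [-174.98, 174.98]. Speed limits (degrees/s): [147.25, 147.25, 180, 180, 180, 180].

INTERFACE

Orientations are given as a 3x3 rotation matrix whose columns are the frame's x, y, z axes.
In Python, from station import get_state, snapshot, calibration, sign_off, grasp_offset gives the robot as it stands.
- The arm moves only by the shell command python3 -m pendant 'ROWS' [OPENING] [FORCE]. ROWS is JSON, a list of rows, each an object with "dp": the shift along the tool's x, y, z scaled (see below), a list of three; "turn": the turn about the tool's z scaled (see below). In form: [{"dp": [x, y, z], "turn": turn}, ...]. A call has 1 to 8 rows; each row shifts and turns the commanded pose from where the row before left it, along the tool's axes as they then stand; what a row does not reach is not made up. The controller multiplies each number of a shift by 40 mm and each number of a turn by 180 degrees. A row lasts 1/8 s, in which the tool goes at most 62.5 mm and 10.7 degrees, less where a joint would pass 70% of its speed; a pose out of reach is approached as far as the arm can. A call with a number of a shift or a turn outside -1 to 1 is refused whole. A call with a gripper value outside its range is refused whole. OPENING is the closure, from 0 (fully open) to 1 (shut), set as the call begins (- or left out, the last holds). The fingers move at their own pace and stop on an object; FORCE is the grip in N (left out, the last holds). Time passes only in rows, so rows that do not move let the fingers close. It gives the time, the measured TCP pose, the force, the opening and the grip force at its end, in the units of the state.
- get_state(): the state, without advancing time (a new reading comes with each control period).
- snapshot(name): name is "scene" or "side" or "wrist"; returns the picture (480x640x3 uint8, blue, green, red); there is no depth.
- calibration(name): a dict with "mtx" (3x3 intrinsics, pixels), "R" (3x3) and "t" (3): a world point X has camera coordinates R X + t. Camera axes: x right, y down, z forward; pixel columns grow to the right and rows downward; lengths in m; the calibration is good to about 2 mm. A picture is of the moment at which its call begins: read the wrist's pose just before it. calibration takes no time and is no camera call; for the wrist camera it gives the pose at the moment of the call.
- sign_off(): hands the job in; it is judged then, once.
The state is a dict: "t": time; "joint_positions": joint angles; "qd": joint speeds; "joint_torque": joint torques, N m; "ee_pos": TCP position; "tool_rot": TCP orientation; "ft_force": force on the tool from outside, world axes, zero at the start; "moment": the same for the moment, N m; "gripper_width": opening from 0.0 (shut) to 1.0 (fully open); "grasp_force": force on a finger pad.
Only numpy, scipy, OpenCV 4.12 (cv2) and the standard library are available. Lean on these libraries where they do the work, as an engineer would, in place of code of your own. Each camera call takes 0.05 s, during which the arm holds its last target. There are 200 camera calls.

TASK

Hold the bar in the blue lever fixture for a workmate to saw. First pull the yellow bar rest by its upright knob all the way out to its stop so that it sits under the bar's free end, next flip the red guard catch fully over away from the lever, then pull the lever's black handle towards the robot side and keep pulling until its foot presses the bar firmly down. Finish still holding the handle with the bar pressed down, with the bar left in its channel and the hammer, wrench, screwdriver and steel offcut beside the fixture left alone.

Things in the scene. Friction and masses are not known exactly. Their poses are not given: they have to be found in the camera images.
- fixture: Blue cast clamping fixture, fixed to the bench; origin on the bench under the lever. -x faces the robot, y runs along the bar, z up. Base 190 (x) x 250 (y -150 to +100) x 28 mm. Bar channel along y at x -45 on an anvil 45 mm high. Lever pivot (along y) at x +30, z 115 mm, between cheeks 133 high, y +-42. Catch post y -138 to -112, x 3 to 33, 148 high.
- rest (a joint): Yellow bar rest, slides out of the base along the fixture's +y: 0 = fully in, 0.070 m = out at its stop (starts at 0 to 0.015). 5 to 7 N moves it; a light spring pulls it back, but the stiffer guide friction holds it where it is left.
- rest_knob (a point): On the upright yellow knob of the rest, a round peg 16 mm thick from 32 to 88 mm above the bench; this point is on its axis 65 mm up. At x -95, y +118 mm of the fixture with the rest fully in; moves to +y with it. Yellow block under it, top at 32 mm. 32 mm free between knob and bar.
- catch (a joint): Red guard catch, hinge along the fixture's x at x +18, y -115, z 165 mm. 0 = closed: tab upright, bolt (15 mm thick, 126 long) level towards +y, blocking the lever from the front. Tab pushed over to -y: 1.5 rad at its stop (tab lying outward, bolt upright); the lever is free from about 1.0. Starts at 0 to 0.12. Friction, about 2 N at the tab, keeps it where left.
- catch_tab (a point): Point on the red tab 50 mm from the hinge, towards its end. The tab is 24 mm wide (x), 8 mm thick (y), its end 68 mm from the hinge, so 233 mm above the bench when upright.
- lever (a joint): Bell-crank lever: 0 = at rest, handle leaning 0.15 rad to the fixture's +x, foot 40 mm above the bar; grows as the handle is pulled to -x. Foot meets the bar at about 0.50. A spring returns it to 0 when let go: 3 N at the handle at 0, 6 N at 0.5; from there each newton more gives about 2.2 N on the bar. Catch closed: blocked near 0.1.
- grip_center (a point): Centre of the lever's black handle, a level round cross-bar along the fixture's y, 26 mm diameter, 70 mm long, on a 12 mm round stem (stop block on it 50 mm up from the pivot), 170 mm from the pivot: at rest at x = +55, y = 0, z = 283 mm of the fixture, at the clamped position x = -28, z = 275 mm.
- bar: Loose flat metal bar, 20 (x) x 290 (y) x 10 mm, about 0.3 to 0.6 kg, origin at the centre of its underside. Lies in the channel under the foot with its free end overhanging the base on the +y side.
- bar_center (a point): Centre of the bar, in the fixture at x = -45, y = about +70, z = 50 mm.
- hammer: Bystander, leave alone: ball hammer with wooden handle lying at the robot's left
- screwdriver: Bystander, leave alone: screwdriver lying at the robot's right
- wrench: Bystander, leave alone: steel wrench lying at the robot's left
- offcut: Bystander, leave alone: square steel offcut, 100 x 24 x 24 mm, near the robot at its right
- foot_center (a point): Steel pressing foot of the lever, a roller of 24 mm diameter and 36 mm length along y; this point at its centre, 88 mm from the pivot.

How it is judged:
By the outcome, as a careful person would: the job done as asked, in the order asked, and still so for the second after the job is handed in, while the arm keeps its last pose, push and grip.
It also fails if it takes over 72 s, if anything falls off the work surface, if the arm or the gripper's body presses on something with over 40 N, if the wrist force passes 120 N, or if a joint passes its speed limit or range.

## Working session

There is one attempt and no reset: what is moved stays moved. The work goes in short steps, Python scripts to look and compute and a shell command to move; the robot and the scene stay as the last step left them, time stands still between calls to the robot, and variables do not carry over. Pictures are saved under pics/ and viewed, at most 10 in all, crops included, and the job is handed in when it is done.

```bash
ls; mkdir -p pics
python3 - <<'E'
from station import *
import cv2,numpy as np
s=get_state()
print(s,grasp_offset)
for n in("scene","side"):
    im=snapshot(n);cv2.imwrite(f"pics/{n}0.png",im)
    c=calibration(n);print(n,c)
E
```

```text
pics
{'t': 0.0, 'joint_positions': array([ 8.52905080e+01,  1.46529961e+01,  6.13048312e+00, -2.89965347e-02,
       -8.15831431e+01, -1.63047953e+01]), 'qd': array([ 0.03139562,  0.073795  , -0.00250176, -0.07273852,  0.04020072,
        0.07578686]), 'joint_torque': array([ 5.07992772e-04, -3.86633348e+01,  2.37935704e+01,  5.36514536e+00,
       -6.16800156e-03,  3.91708980e-06]), 'ee_pos': array([0.19700058, 0.51297091, 0.23039017]), 'tool_rot': array([[ 9.33464314e-01, -3.58669696e-01, -6.50345195e-04],
       [-3.58670284e-01, -9.33462586e-01, -1.79669797e-03],
       [ 3.73482078e-05,  1.91041293e-03, -9.99998174e-01]]), 'ft_force': array([ 0.31366769, -0.3741165 ,  0.3174405 ]), 'moment': array([-0.01428123, -0.01586476, -0.00225526]), 'grasp_force': 0.0, 'gripper_width': 0.9962706360708223} 0.0187
scene {'mtx': array([[585.08520063,   0.        , 311.71633372],
       [  0.        , 585.08520063, 247.44442025],
       [  0.        ,   0.        ,   1.        ]]), 'R': array([[ 0.77042664,  0.63745554, -0.0096554 ],
       [ 0.53944022, -0.65988776, -0.52302236],
       [-0.33977498,  0.39774185, -0.85226427]]), 't': array([-0.40509937, -0.18484893,  1.88899823])}
side {'mtx': array([[506.47914796,   0.        , 325.98167083],
       [  0.        , 506.47914796, 235.30619265],
       [  0.        ,   0.        ,   1.        ]]), 'R': array([[-0.99874222, -0.04786156,  0.01494181],
       [-0.04630456,  0.76613698, -0.64100703],
       [ 0.01923212, -0.64089266, -0.76738955]]), 't': array([0.49394888, 0.15121503, 1.51878225])}
```

View pics/scene0.png

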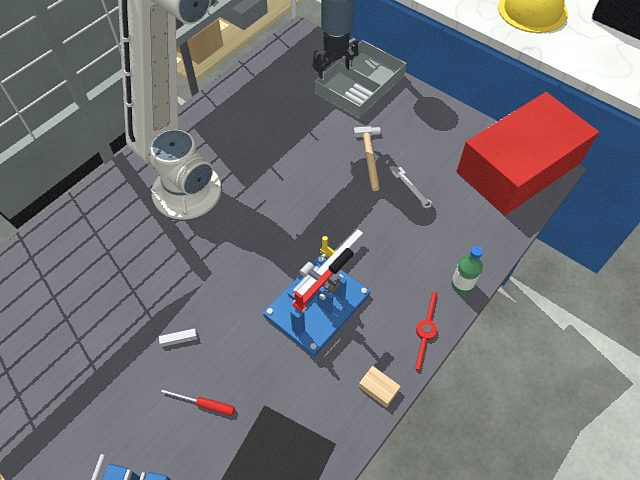

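View pics/side0.png

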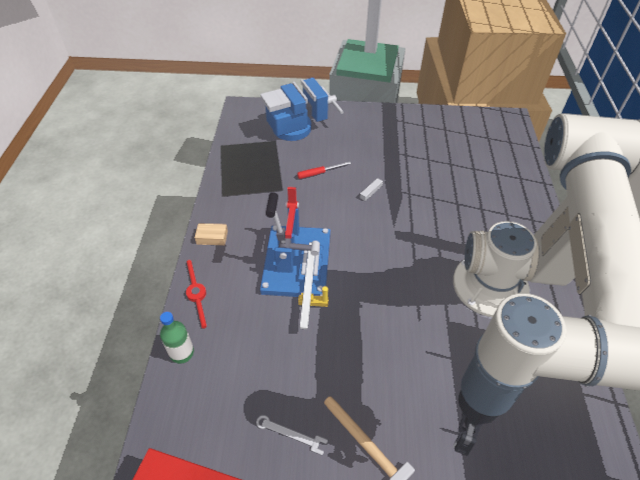

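Scene: the fixture is around (318,305), with the yellow knob at (324,240), handle at (343,258) and red tab at (300,298). Side: base near (297,260), knob (325,290), tab (293,195), handle (272,205). I'll crop in on these next.

```bash
cat > h.py <<'E'
import cv2,numpy as np
from station import *
def ray(n,px,c=None):
    c=c or calibration(n)
    d=np.linalg.inv(c["mtx"])@np.array([px[0],px[1],1.]);R=c["R"];o=-R.T@c["t"];return o,R.T@d
def onz(n,px,z,c=None):
    o,d=ray(n,px,c);return o+d*(z-o[2])/d[2]
def tri(obs):
    A=0;b=0
    for n,px in obs:
        o,d=ray(n,px);d/=np.linalg.norm(d);P=np.eye(3)-np.outer(d,d);A=A+P;b=b+P@o
    return np.linalg.solve(A,b)
def proj(n,X,c=None):
    c=c or calibration(n);p=c["mtx"]@(c["R"]@X+c["t"]);return p[:2]/p[2]
E
python3 - <<'E'
from h import *
a=cv2.imread("pics/scene0.png")[222:362,252:382];b=cv2.imread("pics/side0.png")[180:340,250:340]
A=cv2.resize(a,None,fx=3.4,fy=3.4,interpolation=cv2.INTER_CUBIC);B=cv2.resize(b,None,fx=3.7,fy=3.7,interpolation=cv2.INTER_CUBIC)
H=600;o=np.zeros((H,A.shape[1]+B.shape[1],3),np.uint8);o[:A.shape[0],:A.shape[1]]=A;o[:B.shape[0],A.shape[1]:]=B
print(o.shape,A.shape,B.shape);cv2.imwrite("pics/c1.png",o)
for n,roi in(("scene",(222,362,252,382)),("side",(180,340,250,340))):
    im=cv2.imread(f"pics/{n}0.png");y0,y1,x0,x1=roi;h=cv2.cvtColor(im[y0:y1,x0:x1],cv2.COLOR_BGR2HSV)
    for nm,lo,hi in(("yellow",(20,120,90),(32,255,255)),("red",(0,150,90),(6,255,255)),("blue",(100,120,60),(120,255,255)),("black",(0,0,0),(180,255,38))):
        m=cv2.inRange(h,lo,hi);k,l,st,ce=cv2.connectedComponentsWithStats(m)
        for i in range(1,k):
            if st[i,4]>25:
                cn=cv2.findContours((l==i).astype(np.uint8),0,2)[0][0]
                print(n,nm,st[i]+[x0,y0,0,0,0],(ce[i]+[x0,y0]).round(1),(cv2.boxPoints(cv2.minAreaRect(cn))+[x0,y0]).round(1).tolist())
E
```

```text
(600, 775, 3) (476, 442, 3) (592, 333, 3)
scene yellow [320 236  16  22 170] [326.  247.2] [[313.7, 241.7], [325.5, 234.5], [336.2, 252.0], [324.4, 259.2]]
scene red [293 269  39  43 410] [310.5 291. ] [[287.4, 300.7], [318.2, 261.3], [332.3, 272.4], [301.5, 311.7]]
scene blue [312 255  15  13  76] [318.6 261.8] [[311.5, 262.5], [320.5, 253.5], [326.5, 259.5], [317.5, 268.5]]
scene blue [ 263  269  107   88 4019] [316.5 312.6] [[261.4, 313.8], [321.1, 247.0], [371.6, 292.2], [311.8, 359.0]]
scene black [329 251  24  23  96] [340.6 264. ] [[328.0, 267.0], [347.5, 247.5], [354.0, 254.0], [334.5, 273.5]]
side yellow [310 287  19  20 226] [320.2 298.5] [[310.0, 305.0], [311.6, 285.7], [329.1, 287.2], [327.5, 306.5]]
side yellow [298 293   5  12  39] [300.2 299. ] [[298.0, 293.0], [302.0, 293.0], [302.0, 304.0], [298.0, 304.0]]
side red [286 195  11  40 177] [290.7 215.7] [[285.8, 234.0], [288.5, 194.6], [296.8, 195.1], [294.0, 234.6]]
side blue [ 291  209   39   86 1037] [313.7 249.3] [[286.6, 291.7], [293.5, 208.7], [331.3, 211.9], [324.3, 294.9]]
side blue [ 260  229   45   68 1883] [282.3 269.9] [[259.2, 292.7], [269.9, 228.8], [311.7, 235.8], [301.1, 299.7]]
```

View pics/c1.png

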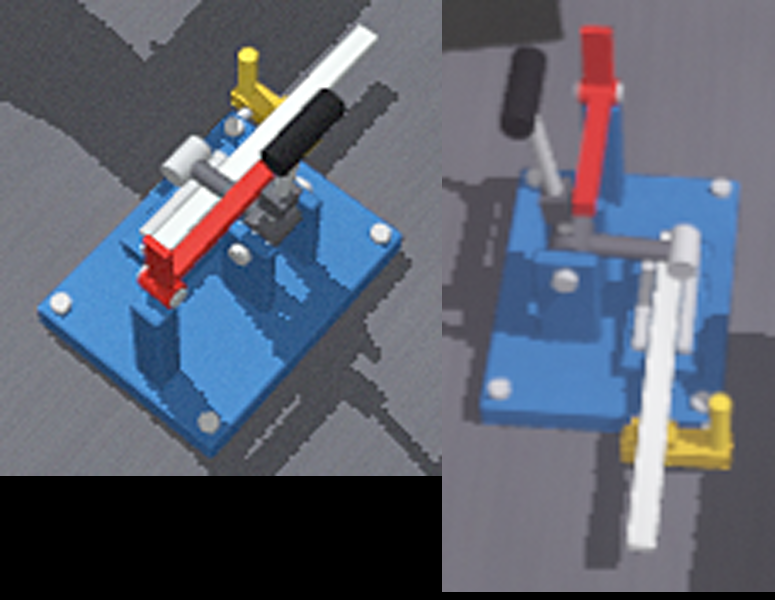

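The crop shows base corners at scene crop (38,312), (210,447), (402,238) and side crop (738,180), (525,172), (482,412). The knob top is at (248,54) and (721,402), the handle centre at (303,131) and (523,92), and the tab top at (157,242) and (597,30).

Run:
```python
from h import *
S=lambda u,v:("scene",(252+u/3.4-.35,222+v/3.4-.35)); D=lambda u,v:("side",(250+(u-442)/3.7-.36,180+v/3.7-.36))
P={}
for nm,s,d,z in(("c--",(38,310),(738,181),.028),("c+-",(210,446),(525,172),.028),("c++",(402,238),(482,410),.028),("b--",(61,303),(721,187),.03),("b++",(380,233),(498,388),.03),
  ("knobtop",(248,54),(721,402),.088),("handle",(303,131),(523,92),.28),("tabtop",(157,242),(597,30),.233),("barend",(366,33),(644,548),.055)):
    a,b=S(*s),D(*d);P[nm]=tri([a,b]);print(nm,P[nm].round(4),onz(*a,z).round(4),onz(*b,z).round(4))
# fit fixture pose
L={"c--":(-.095,-.15),"c+-":(.095,-.15),"c++":(.095,.1)}
W=np.array([P[k][:2] for k in L]);Q=np.array(list(L.values()))
w=W-W.mean(0);q=Q-Q.mean(0);H=q.T@w;th=np.arctan2(H[0,1]-H[1,0],H[0,0]+H[1,1])
R=np.array([[np.cos(th),-np.sin(th)],[np.sin(th),np.cos(th)]]);t=W.mean(0)-R@Q.mean(0)
print("yaw",np.degrees(th),"t",t);print(W-(Q@R.T+t))
for k in P: print(k,(R.T@(P[k][:2]-t)).round(4),P[k][2].round(4))
for q in((-.095,.118),(.055,0),(.018,-.115)):print(q,R@q+t)
```

```text
c-- [ 0.4923 -0.1738  0.0258] [ 0.4938 -0.1743  0.028 ] [ 0.4916 -0.1724  0.028 ]
c+- [ 0.6765 -0.1746  0.0243] [ 0.6774 -0.1757  0.028 ] [ 0.6759 -0.1714  0.028 ]
c++ [0.6824 0.0705 0.0209] [0.6846 0.0673 0.028 ] [0.6808 0.075  0.028 ]
b-- [ 0.506  -0.1595  0.0338] [ 0.5049 -0.1583  0.03  ] [ 0.5058 -0.163   0.03  ]
b++ [0.6696 0.0572 0.0334] [0.6681 0.0585 0.03  ] [0.6707 0.0551 0.03  ]
knobtop [0.4941 0.0973 0.0882] [0.4944 0.0975 0.088 ] [0.4938 0.0971 0.088 ]
handle [ 0.643  -0.0265  0.2841] [ 0.6414 -0.0246  0.28  ] [ 0.644  -0.0302  0.28  ]
tabtop [ 0.6025 -0.1416  0.2345] [ 0.6015 -0.1412  0.233 ] [ 0.6032 -0.1428  0.233 ]
barend [0.5445 0.2003 0.0473] [0.5474 0.196  0.055 ] [0.5439 0.2045 0.055 ]
yaw -0.812781488152425 t [ 0.58634002 -0.02554558]
[[ 0.00303566  0.00033787]
 [-0.00270914  0.00227101]
 [-0.00032652 -0.00260888]]
c-- [-0.092  -0.1496] 0.0258
c+- [ 0.0923 -0.1478] 0.0243
c++ [0.0947 0.0974] 0.0209
b-- [-0.0784 -0.1351] 0.0338
b++ [0.082  0.0839] 0.0334
knobtop [-0.094   0.1216] 0.0882
handle [ 0.0567 -0.0002] 0.2841
tabtop [ 0.0178 -0.1158] 0.2345
barend [-0.045   0.2252] 0.0473
(-0.095, 0.118) [0.49302344 0.09379014]
(0.055, 0) [ 0.64133449 -0.02632577]
(0.018, -0.115) [ 0.60270691 -0.14078935]
```

Fixture at about (0.586, -0.026), yaw -0.8°. Knob at (0.494, 0.097), so the rest starts about 4 mm out. I'll move above the knob first.

```bash
python3 -m pendant '[{"dp":[0,0,0],"turn":-0.055},{"dp":[0,0,0],"turn":-0.055},{"dp":[0.67,0.94,0],"turn":0},{"dp":[0.67,0.94,0],"turn":0},{"dp":[0.67,0.94,0],"turn":0},{"dp":[0.67,0.94,0],"turn":0},{"dp":[0.67,0.94,0],"turn":0},{"dp":[0.67,0.94,0],"turn":0}]' 0 40
```

```text
t: 1.1
ee_pos: [0.3536, 0.283, 0.231]
tool_rot: [[1.0, -0.021, -0.0], [-0.021, -1.0, -0.0], [-0.0, 0.0, -1.0]]
ft_force: [1.3, 0.2, -0.6]
gripper_width: 1.0
grasp_force: 0.0
```

```bash
python3 -m pendant '[{"dp":[0.67,0.94,0],"turn":0},{"dp":[0.67,0.94,0],"turn":0},{"dp":[0.67,0.94,0.4],"turn":0},{"dp":[0.5,0.8,0.6],"turn":0},{"dp":[0.3,0.5,0.6],"turn":0},{"dp":[0,0,0],"turn":0}]'; python3 -c "
from station import *;s=get_state();print(s['tool_rot'])"
```

```text
t: 1.85
ee_pos: [0.461, 0.1155, 0.1651]
tool_rot: [[1.0, -0.024, -0.005], [-0.024, -1.0, -0.002], [-0.005, 0.002, -1.0]]
ft_force: [0.3, 0.2, 0.4]
gripper_width: 1.0
grasp_force: 0.0
[[ 0.99970141 -0.02399892 -0.00459836]
 [-0.02400952 -0.99970917 -0.00226365]
 [-0.00454269  0.00237337 -0.99998687]]
```

```bash
python3 -m pendant '[{"dp":[0.83,0.43,0],"turn":0},{"dp":[0,0,0.5],"turn":0},{"dp":[0,0,0],"turn":0}]'
python3 - <<'E'
from h import *
im=snapshot("wrist");cv2.imwrite("pics/w1.png",im);c=calibration("wrist")
print(proj("wrist",np.array([.494,.097,.088]),c),proj("wrist",get_state()["ee_pos"],c))
E
```

```text
t: 2.22
ee_pos: [0.4941, 0.0997, 0.1467]
tool_rot: [[1.0, -0.021, -0.002], [-0.021, -1.0, -0.001], [-0.002, 0.001, -1.0]]
ft_force: [0.2, -0.3, 0.8]
gripper_width: 1.0
grasp_force: 0.0
[329.85328134 258.12370088] [325.52724123 303.13917513]
```

View pics/w1.png

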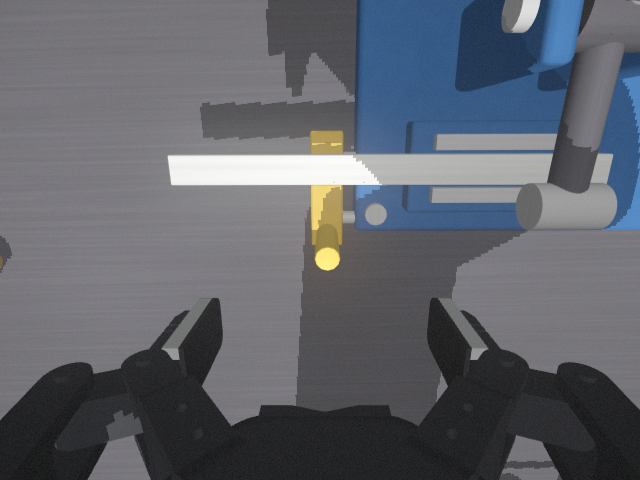

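The knob top shows at (327,259), matching the predicted (330,258). Next: descend and grip.

```bash
python3 -m pendant '[{"dp":[0,0.05,0.8],"turn":0},{"dp":[0,0,0.8],"turn":0},{"dp":[0,0,0.6],"turn":0},{"dp":[0,0,0.3],"turn":0},{"dp":[0,0,0],"turn":0}]' 0 40; python3 -m pendant '[{"dp":[0,0,0],"turn":0},{"dp":[0,0,0],"turn":0},{"dp":[0,0,0],"turn":0},{"dp":[0,0,0],"turn":0},{"dp":[0,0,0],"turn":0},{"dp":[0,0,0],"turn":0}]' 1 40
```

```text
t: 2.9
ee_pos: [0.4949, 0.0977, 0.0477]
tool_rot: [[1.0, -0.02, 0.0], [-0.02, -1.0, -0.0], [0.0, 0.0, -1.0]]
ft_force: [0.3, -1.1, 0.2]
gripper_width: 0.998
grasp_force: 0.0
t: 3.65
ee_pos: [0.495, 0.0976, 0.0476]
tool_rot: [[1.0, -0.021, 0.0], [-0.021, -1.0, 0.0], [0.0, -0.0, -1.0]]
ft_force: [-1.5, 0.6, 3.4]
gripper_width: 0.173
grasp_force: 38.9
```

```bash
python3 -m pendant '[{"dp":[0,-0.35,0],"turn":0},{"dp":[0,-0.35,0],"turn":0},{"dp":[0,-0.35,0],"turn":0},{"dp":[0,-0.3,0],"turn":0},{"dp":[0,0,0],"turn":0}]'; python3 -m pendant '[{"dp":[0,-0.1,0],"turn":0},{"dp":[0,-0.1,0],"turn":0},{"dp":[0,0,0],"turn":0}]';python3 -m pendant '[{"dp":[0,-0.1,0],"turn":0},{"dp":[0,0,0],"turn":0}]'
```

```text
t: 4.28
ee_pos: [0.496, 0.1513, 0.0477]
tool_rot: [[1.0, -0.02, -0.0], [-0.02, -1.0, -0.001], [-0.0, 0.001, -1.0]]
ft_force: [-2.6, -1.6, 5.5]
gripper_width: 0.175
grasp_force: 39.4
t: 4.65
ee_pos: [0.4961, 0.1581, 0.0476]
tool_rot: [[1.0, -0.021, -0.0], [-0.021, -1.0, -0.003], [-0.0, 0.003, -1.0]]
ft_force: [-0.8, -4.8, 6.4]
gripper_width: 0.18
grasp_force: 39.5
t: 4.9
ee_pos: [0.4961, 0.1619, 0.0476]
tool_rot: [[1.0, -0.021, -0.001], [-0.021, -1.0, -0.003], [-0.0, 0.003, -1.0]]
ft_force: [-1.2, -5.6, 6.6]
gripper_width: 0.174
grasp_force: 39.5
```

```bash
python3 -m pendant '[{"dp":[0,-0.1,0],"turn":0},{"dp":[0,0,0],"turn":0}]'; python3 -m pendant '[{"dp":[0,-0.1,0],"turn":0},{"dp":[0,0,0],"turn":0}]';python3 -m pendant '[{"dp":[0,-0.1,0],"turn":0},{"dp":[0,0,0],"turn":0}]'
```

```text
t: 5.15
ee_pos: [0.4962, 0.1646, 0.0476]
tool_rot: [[1.0, -0.021, -0.001], [-0.021, -1.0, -0.005], [-0.001, 0.005, -1.0]]
ft_force: [0.1, -10.9, 5.6]
gripper_width: 0.176
grasp_force: 39.9
t: 5.4
ee_pos: [0.4961, 0.1647, 0.0476]
tool_rot: [[1.0, -0.021, -0.003], [-0.021, -1.0, -0.012], [-0.002, 0.012, -1.0]]
ft_force: [3.1, -23.3, 8.2]
gripper_width: 0.177
grasp_force: 41.4
t: 5.65
ee_pos: [0.496, 0.1648, 0.0475]
tool_rot: [[1.0, -0.021, -0.004], [-0.021, -1.0, -0.018], [-0.004, 0.018, -1.0]]
ft_force: [6.2, -38.8, 9.5]
gripper_width: 0.177
grasp_force: 44.4
```

The rest is at its stop: y stays at 0.1647 while the force climbs. I'll ease off and release.

```bash
python3 -m pendant '[{"dp":[0,0.1,0],"turn":0},{"dp":[0,0.1,0],"turn":0},{"dp":[0,0,0],"turn":0}]'; python3 -m pendant '[{"dp":[0,0,0],"turn":0},{"dp":[0,0,0],"turn":0},{"dp":[0,0,0],"turn":0},{"dp":[0,0,0],"turn":0}]' 0.6 40;  python3 -m pendant '[{"dp":[0,0,-0.5],"turn":0},{"dp":[0,0,-1],"turn":0},{"dp":[0,0,-1],"turn":0},{"dp":[0,0,-1],"turn":0},{"dp":[0,0,-1],"turn":0},{"dp":[0,0,-1],"turn":0},{"dp":[0,0,-1],"turn":0},{"dp":[0,0,0],"turn":0}]'
python3 - <<'E'
from h import *
print(get_state()["joint_positions"])
cv2.imwrite("pics/side1.png",snapshot("side"))
im=cv2.imread("pics/side1.png");h=cv2.cvtColor(im[270:340,280:345],cv2.COLOR_BGR2HSV)
ys,xs=np.where(cv2.inRange(h,(20,120,90),(32,255,255)));r=xs.max();print(xs.min()+280,xs.max()+280,ys.min()+270,ys.max()+270)
top=[(x,y) for x,y in zip(xs,ys) if y<ys.min()+6];p=np.mean(top,0)+[280,270];print(p,onz("side",p,.086))
E
```

```text
t: 6.02
ee_pos: [0.4962, 0.1646, 0.0476]
tool_rot: [[1.0, -0.022, -0.001], [-0.022, -1.0, -0.004], [-0.001, 0.004, -1.0]]
ft_force: [-0.6, -9.1, 6.5]
gripper_width: 0.179
grasp_force: 40.0
t: 6.52
ee_pos: [0.4963, 0.1676, 0.0472]
tool_rot: [[1.0, -0.021, -0.0], [-0.021, -1.0, 0.0], [-0.0, -0.0, -1.0]]
ft_force: [-0.0, -0.2, 0.2]
gripper_width: 0.399
grasp_force: 0.0
t: 7.52
ee_pos: [0.4976, 0.168, 0.3108]
tool_rot: [[1.0, -0.021, 0.006], [-0.021, -1.0, 0.003], [0.006, -0.003, -1.0]]
ft_force: [-0.5, -0.2, -0.5]
gripper_width: 0.398
grasp_force: 0.0
[ 3.57902069e+01  1.09375131e+01  1.28301498e+01  6.07502282e-02
 -9.14938117e+01  5.30044645e+01]
296 326 307 326
[323.03703704 309.77777778] [0.4958518  0.16491527 0.086     ]
```

Rest confirmed out, with its knob at y 0.165. Next: close the fingers, turn 90° and move to the catch.

```bash
python3 -m pendant '[{"dp":[0,0,-0.1],"turn":0.0553},{"dp":[0,0,-0.1],"turn":0.0553},{"dp":[0,0,-0.1],"turn":0.0553},{"dp":[0,0,-0.1],"turn":0.0553},{"dp":[0,0,-0.1],"turn":0.0553},{"dp":[0,0,0],"turn":0.0553},{"dp":[0,0,0],"turn":0.0553},{"dp":[0,0,0],"turn":0.0553}]' 1 40;python3 -m pendant '[{"dp":[0,0,0],"turn":0.0553},{"dp":[0.9,0,0],"turn":0},{"dp":[0.9,0,0],"turn":0},{"dp":[0.9,0,0],"turn":0},{"dp":[0.9,0,0],"turn":0},{"dp":[0.9,0,0],"turn":0},{"dp":[0.9,0,0],"turn":0},{"dp":[0.9,0,0],"turn":0}]'; python3 -m pendant '[{"dp":[0.4,-0.7,0],"turn":0},{"dp":[0.4,-0.7,0],"turn":0},{"dp":[0.2,-0.7,0],"turn":0},{"dp":[0,0,0],"turn":0},{"dp":[0,0,0],"turn":0}]'
```

```text
t: 8.57
ee_pos: [0.4958, 0.1674, 0.3257]
tool_rot: [[0.154, -0.988, -0.003], [-0.988, -0.154, -0.001], [0.001, 0.003, -1.0]]
ft_force: [0.2, 0.3, -0.1]
gripper_width: 0.004
grasp_force: 0.0
t: 9.57
ee_pos: [0.4922, -0.0855, 0.3258]
tool_rot: [[-0.014, -1.0, -0.002], [-1.0, 0.014, 0.0], [-0.0, 0.002, -1.0]]
ft_force: [0.3, 0.2, -1.4]
gripper_width: 0.002
grasp_force: 0.0
t: 10.2
ee_pos: [0.5758, -0.1255, 0.3264]
tool_rot: [[-0.014, -1.0, -0.002], [-1.0, 0.014, 0.0], [-0.0, 0.002, -1.0]]
ft_force: [0.2, 0.0, -0.1]
gripper_width: -0.002
grasp_force: 0.0
```

```bash
python3 -m pendant '[{"dp":[-0.15,-0.55,0],"turn":0},{"dp":[0,0,0.7],"turn":0},{"dp":[0,0,0.4],"turn":0},{"dp":[0,0,0],"turn":0}]'
python3 - <<'E'
from h import *
c=calibration("wrist");im=snapshot("wrist");cv2.imwrite("pics/w2.png",im)
print(proj("wrist",np.array([.603,-.141,.233]),c),proj("wrist",get_state()["ee_pos"],c))
E
```

```text
t: 10.7
ee_pos: [0.5971, -0.1196, 0.2825]
tool_rot: [[-0.013, -1.0, -0.002], [-1.0, 0.013, 0.0], [-0.0, 0.002, -1.0]]
ft_force: [-0.0, 0.0, 0.1]
gripper_width: -0.0
grasp_force: 0.0
[313.21098057 227.25852769] [323.15038236 303.09094363]
```

View pics/w2.png

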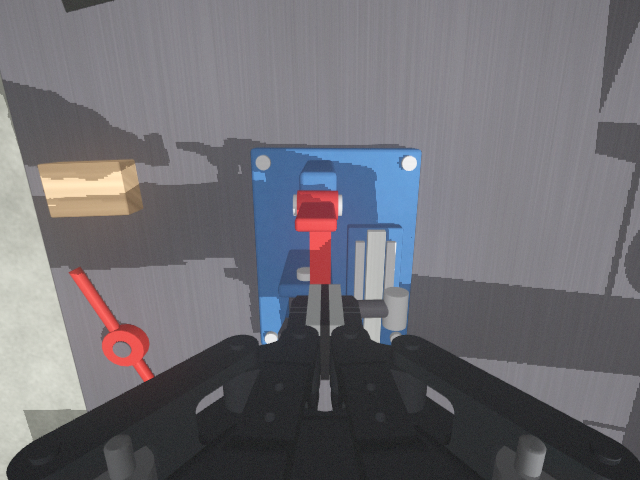

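The tab is at (317,220) as predicted, with the fingers just behind it (tip around 323,300). Next: descend, then push it over to -y.

```bash
python3 -m pendant '[{"dp":[0,0,0.6],"turn":0},{"dp":[0,0,0.6],"turn":0},{"dp":[0,-0.05,0.6],"turn":0},{"dp":[0,0,0.1],"turn":0},{"dp":[0,0,0],"turn":0}]'; python3 -m pendant '[{"dp":[0.3,0,0],"turn":0},{"dp":[0.3,0,0],"turn":0},{"dp":[0.3,0,0],"turn":0},{"dp":[0.3,0,0],"turn":0},{"dp":[0,0,0],"turn":0}]'
```

```text
t: 11.38
ee_pos: [0.6007, -0.1202, 0.2087]
tool_rot: [[-0.014, -1.0, 0.002], [-1.0, 0.014, -0.001], [0.001, -0.002, -1.0]]
ft_force: [-0.1, -0.2, 0.7]
gripper_width: 0.002
grasp_force: 0.0
t: 12.0
ee_pos: [0.5995, -0.1697, 0.2073]
tool_rot: [[-0.016, -1.0, -0.0], [-1.0, 0.016, -0.001], [0.001, 0.0, -1.0]]
ft_force: [0.2, 0.0, -0.4]
gripper_width: -0.002
grasp_force: 0.0
```

```bash
python3 -m pendant '[{"dp":[0.3,0,0.1],"turn":0},{"dp":[0.3,0,0.15],"turn":0},{"dp":[0.25,0,0.2],"turn":0},{"dp":[0,0,0.2],"turn":0},{"dp":[0,0,0.1],"turn":0},{"dp":[0,0,0],"turn":0}]'; python3 -m pendant '[{"dp":[0,0,0.1],"turn":0},{"dp":[0,0,0],"turn":0}]'
```

```text
t: 12.75
ee_pos: [0.5989, -0.2017, 0.1767]
tool_rot: [[-0.014, -1.0, -0.001], [-1.0, 0.014, 0.0], [-0.0, 0.001, -1.0]]
ft_force: [0.1, -0.9, 0.2]
gripper_width: -0.003
grasp_force: 0.0
t: 13.0
ee_pos: [0.5994, -0.202, 0.1737]
tool_rot: [[-0.014, -1.0, 0.001], [-1.0, 0.014, -0.0], [0.0, -0.001, -1.0]]
ft_force: [-0.8, -0.9, 1.6]
gripper_width: -0.001
grasp_force: 1.0
```

Now contacting; press on gently to the stop.

```bash
python3 -m pendant '[{"dp":[0,0,0.07],"turn":0},{"dp":[0,0,0],"turn":0}]'; python3 -m pendant '[{"dp":[0,0,0.07],"turn":0},{"dp":[0,0,0],"turn":0}]';  python3 - <<'E'
from h import *
a=snapshot("scene")[200:350,240:390];b=snapshot("side")[160:340,240:360]
cv2.imwrite("pics/c2.png",np.hstack([cv2.resize(a,(450,450),interpolation=2),cv2.resize(b,(300,450),interpolation=2)]))
E
```

```text
t: 13.25
ee_pos: [0.5996, -0.2021, 0.1732]
tool_rot: [[-0.013, -1.0, 0.003], [-1.0, 0.013, -0.001], [0.001, -0.003, -1.0]]
ft_force: [-4.1, 2.5, 12.0]
gripper_width: -0.004
grasp_force: 6.0
t: 13.5
ee_pos: [0.5998, -0.2022, 0.1727]
tool_rot: [[-0.013, -1.0, 0.005], [-1.0, 0.013, -0.002], [0.002, -0.005, -1.0]]
ft_force: [-6.7, 5.4, 21.1]
gripper_width: -0.0
grasp_force: 10.6
```

View pics/c2.png

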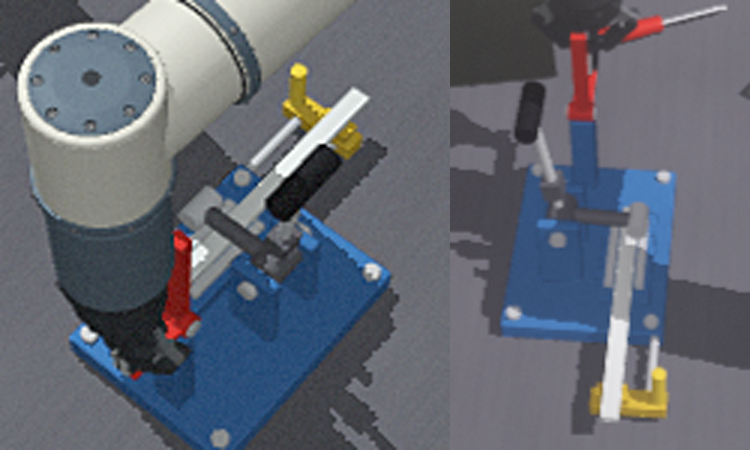

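The bolt stands upright, the tab lies outward against its stop, and the yellow rest is out under the bar's free end. Next: lift off, open and go above the handle.

```bash
python3 -m pendant '[{"dp":[0,0,-0.3],"turn":0},{"dp":[0,0,-0.8],"turn":0},{"dp":[0,0,-1],"turn":0},{"dp":[0,0,-1],"turn":0},{"dp":[0,0,-1],"turn":0},{"dp":[0,0,-0.8],"turn":0},{"dp":[0,0,-0.2],"turn":0},{"dp":[0,0,0],"turn":0}]' 1 40;python3 -m pendant '[{"dp":[-0.8,-0.15,0],"turn":0},{"dp":[-0.8,-0.2,0],"turn":0},{"dp":[-0.8,-0.2,0],"turn":0},{"dp":[-0.8,-0.2,0],"turn":0},{"dp":[-0.8,-0.2,0],"turn":0},{"dp":[-0.8,-0.05,0],"turn":0},{"dp":[0,0,0],"turn":0},{"dp":[0,0,0],"turn":0}]' 0
python3 - <<'E'
from h import *
c=calibration("wrist");im=snapshot("wrist");cv2.imwrite("pics/w3.png",im)
for y in(-.035,0,.035):print(proj("wrist",np.array([.642+.014*y,-.0263+y,.284]),c))
print(proj("wrist",get_state()["ee_pos"],c))
E
```

```text
t: 14.6
ee_pos: [0.5995, -0.2018, 0.3709]
tool_rot: [[-0.014, -1.0, -0.001], [-1.0, 0.014, 0.001], [-0.001, 0.001, -1.0]]
ft_force: [-0.2, -1.1, 0.5]
gripper_width: 0.002
grasp_force: 0.0
t: 15.6
ee_pos: [0.6417, -0.0108, 0.3706]
tool_rot: [[-0.014, -1.0, -0.002], [-1.0, 0.014, -0.0], [0.0, 0.002, -1.0]]
ft_force: [-1.4, -0.0, 0.9]
gripper_width: 0.998
grasp_force: 0.0
[323.24895017 168.33363904]
[323.31606424 221.36432198]
[323.37766836 270.04127457]
[324.41124452 301.93375669]
```

View pics/w3.png

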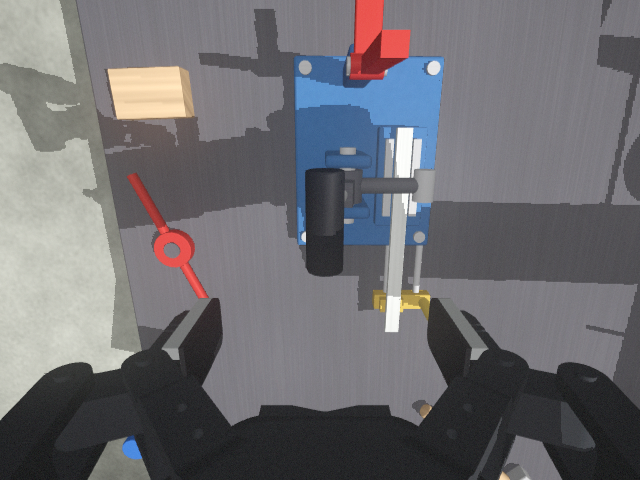

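The handle spans (324, 170–275), exactly as predicted. Next: shift 5 mm, descend and grip.

```bash
python3 -m pendant '[{"dp":[-0.13,0,0.6],"turn":0},{"dp":[0,0,0.8],"turn":0},{"dp":[0,0,0.8],"turn":0},{"dp":[0,0,0.45],"turn":0},{"dp":[0,0,0],"turn":0}]' 0; python3 -m pendant '[{"dp":[0,0,0],"turn":0},{"dp":[0,0,0],"turn":0},{"dp":[0,0,0],"turn":0},{"dp":[0,0,0],"turn":0},{"dp":[0,0,0],"turn":0},{"dp":[0,0,0],"turn":0}]' 1 60
```

```text
t: 16.27
ee_pos: [0.641, -0.0065, 0.2641]
tool_rot: [[-0.015, -1.0, -0.004], [-1.0, 0.015, -0.001], [0.001, 0.004, -1.0]]
ft_force: [-0.4, 0.1, -0.6]
gripper_width: 0.999
grasp_force: 0.0
t: 17.02
ee_pos: [0.6417, -0.0055, 0.2665]
tool_rot: [[-0.014, -1.0, 0.0], [-1.0, 0.014, -0.0], [0.0, -0.0, -1.0]]
ft_force: [-3.7, 1.6, 5.4]
gripper_width: 0.284
grasp_force: 59.4
```

```bash
python3 -m pendant '[{"dp":[0,0.21,-0.03],"turn":0},{"dp":[0,0.21,-0.01],"turn":0},{"dp":[0,0.21,0],"turn":0},{"dp":[0,0.21,0],"turn":0},{"dp":[0,0.21,0.01],"turn":0},{"dp":[0,0.21,0.03],"turn":0},{"dp":[0,0,0],"turn":0}]'; python3 -m pendant '[{"dp":[0,0.21,0.04],"turn":0},{"dp":[0,0.21,0.05],"turn":0},{"dp":[0,0.2,0.06],"turn":0},{"dp":[0,0,0],"turn":0}]'
```

```text
t: 17.9
ee_pos: [0.5955, -0.0046, 0.2701]
tool_rot: [[-0.014, -1.0, 0.015], [-1.0, 0.014, 0.001], [-0.001, -0.015, -1.0]]
ft_force: [6.5, 0.9, 10.2]
gripper_width: 0.282
grasp_force: 60.2
t: 18.4
ee_pos: [0.5717, -0.0043, 0.2651]
tool_rot: [[-0.014, -1.0, 0.018], [-1.0, 0.014, 0.001], [-0.001, -0.018, -1.0]]
ft_force: [7.3, 1.5, 13.6]
gripper_width: 0.283
grasp_force: 62.2
```

```bash
python3 -m pendant '[{"dp":[0,0.15,0.03],"turn":0},{"dp":[0,0.15,0.04],"turn":0},{"dp":[0,0,0],"turn":0}]'; python3 -m pendant '[{"dp":[0,0.1,0.04],"turn":0},{"dp":[0,0,0],"turn":0}]';python3 -m pendant '[{"dp":[0,0.1,0.03],"turn":0},{"dp":[0,0,0],"turn":0}]'
```

```text
t: 18.77
ee_pos: [0.5587, -0.004, 0.2612]
tool_rot: [[-0.013, -1.0, 0.014], [-1.0, 0.013, 0.001], [-0.001, -0.014, -1.0]]
ft_force: [5.3, 1.9, 11.6]
gripper_width: 0.281
grasp_force: 61.8
t: 19.02
ee_pos: [0.5561, -0.004, 0.2603]
tool_rot: [[-0.013, -1.0, 0.017], [-1.0, 0.013, 0.001], [-0.001, -0.017, -1.0]]
ft_force: [7.3, 1.3, 11.2]
gripper_width: 0.28
grasp_force: 61.9
t: 19.27
ee_pos: [0.5536, -0.0039, 0.2597]
tool_rot: [[-0.013, -1.0, 0.021], [-1.0, 0.013, 0.001], [-0.001, -0.021, -1.0]]
ft_force: [12.6, -1.0, 11.7]
gripper_width: 0.281
grasp_force: 61.3
```

```bash
python3 -m pendant '[{"dp":[0,0.1,0.02],"turn":0},{"dp":[0,0,0],"turn":0}]';python3 -m pendant '[{"dp":[0,0.1,0.02],"turn":0},{"dp":[0,0,0],"turn":0}]';python3 -m pendant '[{"dp":[0,0.1,0.02],"turn":0},{"dp":[0,0,0],"turn":0}]'
```

```text
t: 19.52
ee_pos: [0.5532, -0.0039, 0.2597]
tool_rot: [[-0.014, -0.999, 0.029], [-1.0, 0.014, 0.001], [-0.001, -0.029, -1.0]]
ft_force: [25.1, -1.8, 8.7]
gripper_width: 0.282
grasp_force: 61.1
t: 19.77
ee_pos: [0.5528, -0.0039, 0.2597]
tool_rot: [[-0.014, -0.999, 0.037], [-1.0, 0.014, 0.001], [-0.001, -0.037, -0.999]]
ft_force: [37.1, -3.0, 4.0]
gripper_width: 0.284
grasp_force: 61.0
t: 20.02
ee_pos: [0.5524, -0.0038, 0.2596]
tool_rot: [[-0.014, -0.999, 0.044], [-1.0, 0.014, 0.001], [-0.001, -0.044, -0.999]]
ft_force: [50.4, -5.9, -0.0]
gripper_width: 0.287
grasp_force: 61.0
```

The position has stalled at 0.5525 while the force rises, so the foot is on the bar (about 90 N). One check before signing off.

```bash
python3 -m pendant '[{"dp":[0,0,0],"turn":0},{"dp":[0,0,0],"turn":0},{"dp":[0,0,0],"turn":0},{"dp":[0,0,0],"turn":0},{"dp":[0,0,0],"turn":0},{"dp":[0,0,0],"turn":0},{"dp":[0,0,0],"turn":0},{"dp":[0,0,0],"turn":0}]'
python3 - <<'E'
from h import *
a=snapshot("scene")[200:350,240:390];b=snapshot("side")[160:340,240:360]
cv2.imwrite("pics/c3.png",np.hstack([cv2.resize(a,(450,450),interpolation=2),cv2.resize(b,(300,450),interpolation=2)]))
E
```

```text
t: 21.02
ee_pos: [0.5524, -0.0038, 0.2596]
tool_rot: [[-0.014, -0.999, 0.044], [-1.0, 0.014, 0.001], [-0.001, -0.044, -0.999]]
ft_force: [49.4, -5.5, -0.0]
gripper_width: 0.282
grasp_force: 61.0
```

View pics/c3.png

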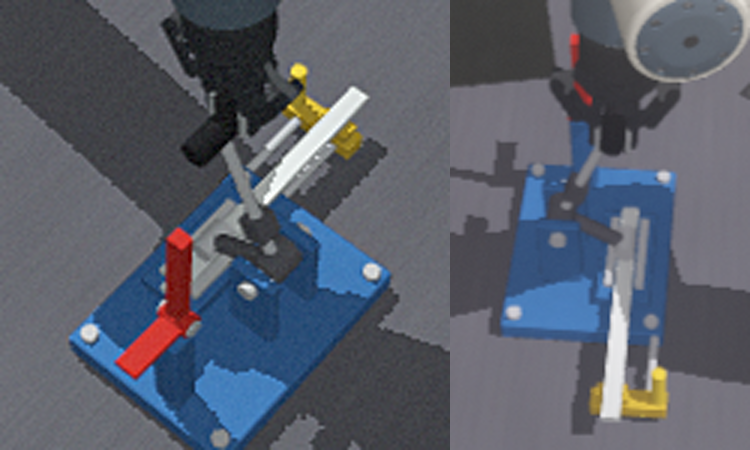

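The catch is flipped (bolt upright at (180,275)), the rest is out under the bar, the bar is in its channel, and the foot is down on it with the handle held. Handing in.

```bash
python3 -c "
from station import *
print(sign_off())"
```

```text
the job is handed in; nothing more can be done
None
```

Handed in at about 21 s: the rest is out at its stop, the catch is fully over, and the handle is still held with the foot pressing the bar at an estimated 90 N (worked out from the wrist force); the bar is in its channel, and nothing was moved near the bystander tools.

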